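# Shift the lapping machine from second to third gear

## Robot

A 6-joint arm with a two-finger parallel gripper is mounted at the origin on a cart in front of the work surface, level with it; the furniture and walls round the work are solid. World frame = base frame: x ahead of the robot, y to its left, z up, the work surface at z = 0. Lengths are in mm, angles in degrees, forces in N, time in s.
With the tool pointing down it reaches from about 275 to 1000 mm from the base axis. Payload 8.4 kg.
Tool frame: the origin (TCP) lies at the very end of the fingers, on their centre line; the grasp point (between the pads) lies 19 mm behind it; z points along the fingers, y is the line along which they close (so a half turn about z gives the same grasp; the last joint's range is limited). The gripper opens to 85 mm and grips with 20 to 120 N. Pads are 22 mm wide; open, the fingers measure 114 mm over their backs; the gripper's body (76 mm by 85 mm) begins 54 mm behind the grasp point. The pads swing forward as they close: fully open they stand 13 mm farther back than shut.
Start: joints at [76.753, 20.225, 93.587, -0, 66.188, -0.138], TCP at [141.754, 608.715, 231.281] pointing down, gripper open.
Joint ranges: [-150.9, 150.9], [-52.94, 120.26], [3.33, 152.33], [-74.26, 254.26], [0, 154.13], [-172.89, 172.89]. Speed limits (degrees/s): [127.2, 127.2, 159.86, 180, 180, 180].

## Interface

Orientations are given as [roll, pitch, yaw] about the fixed x, y, z axes, in that order (R = Rz(yaw) Ry(pitch) Rx(roll)).
In Python, from workcell import ctrl gives the robot as it stands.
- The arm moves only by the shell command python3 -m inch 'ROWS' [FORCE]. ROWS is JSON, a list of rows, each a list of 7 numbers: the shift along the tool's x, y, z in mm, then the turn, a rotation vector about the tool's x, y, z in rad, then the finger opening in mm, from 0 to 85.4. In form: [[dx, dy, dz, wx, wy, wz, grip], ...]. A call has 1 to 12 rows; each row is the pose to reach, as a shift and turn from the pose commanded when the call began, along the tool's axes at that moment; what a row does not reach only later rows make up. A row lasts 1/12 s, in which the tool goes at most 41.7 mm and 7.16 degrees, less where a joint would pass 70% of its speed; a pose out of reach is approached as far as the arm can. A call with a gripper value outside its range is refused whole. The fingers move at their own pace and stop on an object; FORCE is the grip in N (left out, the last holds). Time passes only in rows, so rows that repeat a pose let the fingers close. It gives the time, the measured TCP pose, the force, the opening and the grip force at its end, in the units of the state.
- ctrl.state(): the state, without advancing time (a new reading comes with each control period).
- ctrl.capture(name): name is "side" or "top"; returns (picture, depth): 384x512x3 uint8, red, green, blue; 384x512 float32, mm along the optical axis (not along the pixel's ray), 0 where there is no reading.
- ctrl.camera_model(name): a dict with "vertical_fov" (degrees; the focal length in pixels is half the picture's height over the tangent of half this angle, whatever the lens; pixels are square), "cx", "cy" (the principal point, pixels), "world_to_cam" (4x4, takes a point from world to camera coordinates). Camera axes: x right, y down, z forward; pixel columns grow to the right and rows downward; lengths in mm; the calibration is good to about 2 mm. A picture is of the moment at which its call begins. camera_model takes no time and is no camera call.
- ctrl.finish_job(): hands the job in; it is judged then, once.
Trained networks look in the newest picture that a camera, given by its name, has taken for a name from the list of things; names that differ only in an ending like _2 or _b are one class to them, and where a whole thing is asked for, a point or a joint stands for the part that bears it (a point fixed in the world has none). Each returns a list of dicts, best first, with "confidence" (0 to 1); they miss things now and then, are a little off and sometimes report something else, mostly with a low value. They report only what shows in the picture. A call takes as long as a camera call.
- ctrl.masks_of(query, camera): "mask" (384x512 bool, what is visible of it) and "bbox" ([centre column, centre row, width, height] in pixels, round what is visible of it).
The state is a dict: "clock": time; "joint_positions": joint angles; "dq": joint speeds; "tau": joint torques, N m; "eef_pos": TCP position; "tool_rot": TCP orientation; "contact_force": force on the tool from outside, world axes, zero at the start; "ft_torque": the same for the moment, N m; "finger_gap": opening from 0.0 (shut) to 1.0 (fully open); "grasp_force": force on a finger pad.
Only numpy, scipy, OpenCV 4.12 (cv2) and the standard library are available. Lean on these libraries where they do the work, as an engineer would, in place of code of your own. Each camera call takes 0.05 s, during which the arm holds its last target. There are 200 camera calls.

## Task

The gear lever of the lapping machine stands in second, the near left slot of its H-shaped gate; change it to third: with the fingertips push the lever forward to the cross slot, across to the right, then forward (away from the robot) until it is fully home in the far right slot, and leave it there. Only push the handle: do not pinch it between the fingers or force it hard against the stops, and do not run it into first (far left) or fourth (near right) on the way. Leave the specimens on the wheel and everything else where they stand.

Things in the scene. Friction and masses are not known exactly. Their poses are not given: they have to be found in the camera images.
- gearbox: grey bench lapping machine, fixed; housing 130x130 mm with an aluminium gate plate on top, 88 mm above the bench; lap wheel (122 mm across, top at 85 mm) in a drum 150 mm to the left of the gate's middle. Origin on the bench under the middle of the gate; x points along the slots to the far side, y left, z up
- gate (a point): middle of the H gate, on the plate's top face, axes as the machine's. Two lengthwise slots, 20 mm left and right of it, 16 mm wide, reach 32 mm to the far and near side; one cross slot 16 mm wide joins them through the middle. Raised pips count the slots: 1 far left, 2 near left, 3 far right, 4 near right
- shift_fa (a joint): lengthwise swing of the gear lever, rad, about a pivot 8 mm above the bench under the gate's middle: 0 in the cross slot, positive to the far side (machine's +x), stops at +0.295 (home in slots 1, 3) and -0.295 (2, 4). Held by friction (about 2.5 N at the handle), no spring: it stays where it is left
- shift_lat (a joint): crosswise swing of the same lever, rad, same pivot: negative left, positive right, stops at -0.28 and +0.28; about -0.25 in the left slots, +0.25 in the right ones. It passes from left to right only through the cross slot, with shift_fa within about 0.03 of 0. Same friction, no spring
- handle (a point): centre of the lever's black handle, a rounded upright block 30x30x60 mm on an 11 mm steel stem, 130 mm from the pivot (138 mm above the bench when upright, the handle then from 108 to 168 mm); z up along the lever, x and y as the machine's when upright
- face_far: the far (+x) side face of the lever's handle, a flat pad 26 mm wide, 58 mm tall; origin at its centre, 13.5 mm from the handle's middle axis; it moves with the lever
- face_near: the near (-x) side face of the lever's handle, a flat pad 26 mm wide, 58 mm tall; origin at its centre, 13.5 mm from the handle's middle axis; it moves with the lever
- face_left: the left (+y) side face of the lever's handle, a flat pad 26 mm wide, 58 mm tall; origin at its centre, 13.5 mm from the handle's middle axis; it moves with the lever
- face_right: the right (-y) side face of the lever's handle, a flat pad 26 mm wide, 58 mm tall; origin at its centre, 13.5 mm from the handle's middle axis; it moves with the lever
- specimen_black: loose black mounted specimen, a 30 mm disc 19 mm tall, standing on the lap wheel; origin at the centre of its underside; leave alone
- specimen_white: loose white mounted specimen, a 25 mm disc 21 mm tall, standing on the lap wheel; origin at the centre of its underside; leave alone
- oil: small loose oil bottle, 30 mm across, 92 mm tall, right of the machine; origin at the centre of its underside; leave alone
- petri_dish: loose shallow round dish, 59 mm across, 15 mm tall, right of the machine; leave alone
- tape_roll: loose roll of tape lying flat, 100 mm across, 25 mm tall, left of the machine; leave alone
- vice: small loose precision vice, 111x74x27 mm, left of the machine; leave alone
- spanner: loose spanner lying flat, 127x21x5 mm, at the far left of the bench; leave alone

How it is judged:
By the outcome, as a careful person would: the job done as asked, in the order asked, and still so for the second after the job is handed in, with the robot touching nothing.
It also fails if it takes over 48 s, if anything falls off the work surface, if the arm or the gripper's body presses on something with over 40 N, if the wrist force passes 120 N, or if a joint passes its speed limit or range.

## Working session

There is one attempt and no reset: what is moved stays moved. The work goes in short steps, Python scripts to look and compute and a shell command to move; the robot and the scene stay as the last step left them, time stands still between calls to the robot, and variables do not carry over. Pictures are saved under pics/ and viewed, at most 10 in all, crops included, and the job is handed in when it is done.

```bash
mkdir -p pics
cat > h.py <<'E'
import numpy as np,cv2
from workcell import ctrl
def look(n):
    p,d=ctrl.capture(n); return p,d
def cloud(n,d):
    m=ctrl.camera_model(n); f=192/np.tan(np.radians(m["vertical_fov"]/2))
    v,u=np.mgrid[:384,:512]; P=np.stack([(u-m["cx"])*d/f,(v-m["cy"])*d/f,d],-1)
    T=np.linalg.inv(np.array(m["world_to_cam"])); W=P@T[:3,:3].T+T[:3,3]; W[d==0]=np.nan
    return W
E
python3 - <<'E'
from h import *
print(ctrl.state())
ims=[]
for n in("side","top"):
    p,d=look(n); ims.append(p); W=cloud(n,d); np.save(n+".npy",W)
    print(n,ctrl.camera_model(n)["world_to_cam"])
    for q in("gearbox","handle","specimen_black","specimen_white","oil","petri_dish"):
        for r in ctrl.masks_of(q,n)[:2]:
            w=W[r["mask"]]; w=w[~np.isnan(w[:,0])]
            print(q,round(r["confidence"],2),np.round(r["bbox"]),np.round(np.median(w,0)),np.round(np.percentile(w,[3,97],0)).tolist() if len(w) else 0)
    cv2.imwrite(f"pics/{n}0.png",cv2.resize(p[...,::-1],(800,600)))
E
```

```text
{'clock': 0.0, 'joint_positions': array([ 7.67533054e+01,  2.02623718e+01,  9.36301083e+01,  4.08758485e-04,
        6.61887276e+01, -1.37294120e-01]), 'dq': array([ 0.06452152, -0.00638018,  0.03281517,  0.07163955,  0.00125174,
        0.03245574]), 'tau': array([ 3.70820799e-04, -6.05263209e+01, -3.42064047e+01,  2.07451353e-04,
        9.33819363e-03,  2.92282346e-05]), 'eef_pos': array([141.63984671, 608.23436073, 230.55523355]), 'tool_rot': array([-1.79918793e+02, -5.68322093e-04,  1.66890434e+02]), 'contact_force': array([ 0.61058072, -0.65458052,  0.52067298]), 'ft_torque': array([-0.03202658,  0.04809224,  0.00544919]), 'grasp_force': 0.0, 'finger_gap': 1.0038415113635981}
side [[-9.48460633e-01 -3.15986038e-01 -2.39843904e-02  4.94860109e+02]
 [-1.05566362e-01  3.86414447e-01 -9.16263946e-01  1.05703728e+02]
 [ 2.98794529e-01 -8.66508337e-01 -3.99856387e-01  1.11353549e+03]
 [ 0.00000000e+00  0.00000000e+00  0.00000000e+00  1.00000000e+00]]
gearbox 0.66 [252. 205.  49.  73.] [494. 187.  76.] [[430.0, -21.0, 6.0], [589.0, 241.0, 141.0]]
gearbox 0.17 [259. 183.  13.  22.] [49
[... 340 characters left out ...]
391e-01 -1.02233903e-02 -9.39503515e-02  4.84290766e+02]
 [ 9.38136708e-02  1.31163764e-02 -9.95503368e-01  1.39603067e+03]
 [ 0.00000000e+00  0.00000000e+00  0.00000000e+00  1.00000000e+00]]
gearbox 0.68 [283. 184.  12.  13.] [501.  55. 157.] [[485.0, 37.0, 88.0], [523.0, 72.0, 165.0]]
gearbox 0.64 [268. 180.  78.  50.] [514.  89.  86.] [[442.0, -29.0, 57.0], [593.0, 224.0, 150.0]]
specimen_black 0.51 [246. 176.   8.  11.] [520. 173. 105.] [[505.0, 159.0, 85.0], [534.0, 188.0, 109.0]]
specimen_white 0.6 [249. 193.   7.   6.] [467. 174. 106.] [[456.0, 165.0, 100.0], [474.0, 183.0, 111.0]]
petri_dish 0.61 [382. 183.  23.  15.] [ 520. -332.    4.] [[496.0, -358.0, -3.0], [546.0, -301.0, 18.0]]
```

Run:
```python
from h import *
a=cv2.imread("pics/top0.png"); b=cv2.imread("pics/side0.png")
# crop region around machine
A=cv2.resize(a[200:380,330:530],(400,360),interpolation=cv2.INTER_CUBIC)
B=cv2.resize(b[220:400,310:510],(400,360),interpolation=cv2.INTER_CUBIC)
cv2.imwrite("pics/crop0.png",np.hstack([A,B]))
for n in("top","side"):
    W=np.load(n+".npy"); w=W.reshape(-1,3)
    s=w[(abs(w[:,0]-520)<130)&(abs(w[:,1]-60)<100)&(abs(w[:,2]-88)<4)&(w[:,1]<110)]
    r=cv2.minAreaRect(s[:,:2].astype(np.float32)); print(n,"plate",len(s),r,s[:,2].mean())
    h=w[(abs(w[:,0]-500)<50)&(abs(w[:,1]-60)<50)&(w[:,2]>110)&(w[:,2]<180)]
    print("handle",len(h),h.mean(0),h.min(0),h.max(0))
    t=h[h[:,2]>150]; print("top",t.mean(0),t.min(0),t.max(0))
```

```text
top plate 852 ((539.0037231445312, 28.65369415283203), (126.18290710449219, 126.11199951171875), 15.829834938049316) 88.07786735837477
handle 100 [502.03421547  54.96892003 153.2385387 ] [484.35014847  36.44808088 111.50198247] [524.0848116   72.39341665 167.00836263]
top [499.0818564   57.21967257 159.00206477] [484.35014847  41.57380013 150.28944907] [515.24257524  72.39341665 167.00836263]
side plate 420 ((536.5260009765625, 29.17911148071289), (119.82762908935547, 125.92660522460938), 15.834980964660645) 87.01550683695051
handle 150 [497.08701826  65.38240875 138.85961253] [479.77776533  42.51677911 110.00810789] [519.22270976  77.87946318 161.74691057]
top [494.6989045   62.3586067  156.19484064] [481.69302586  42.51677911 150.25648456] [509.08445275  77.87946318 161.74691057]
```

View pics/top0.png

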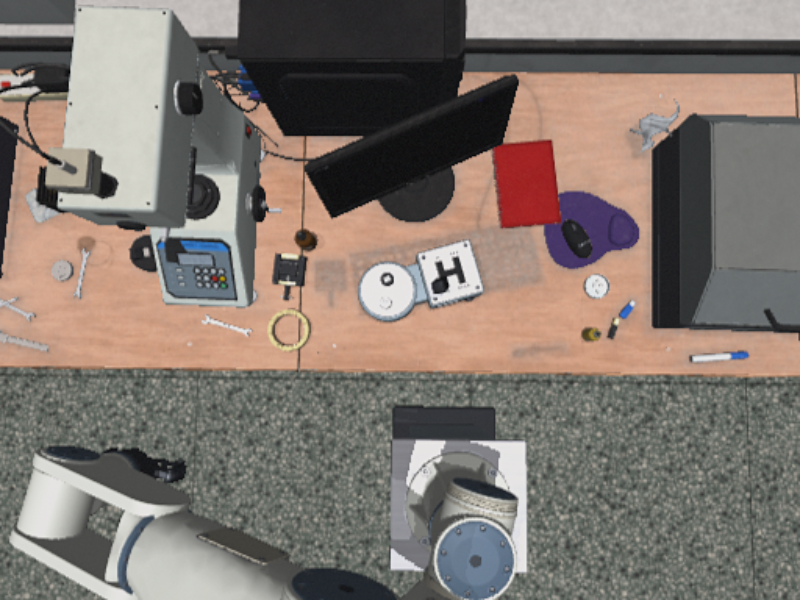

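View pics/crop0.png

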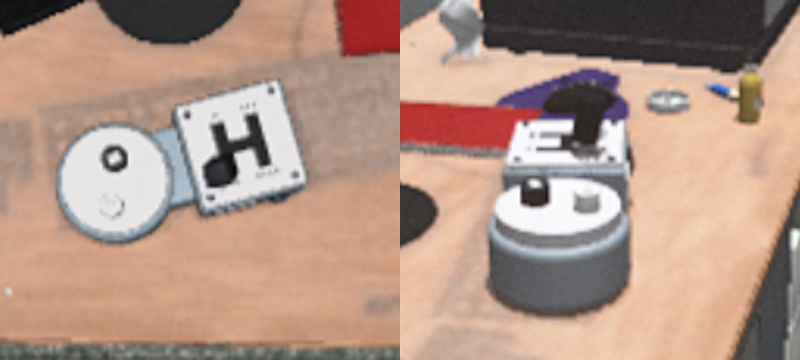

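The top view shows the machine at about (430,278) of 800x600. The gate is yawed about 16°, with the drum on its left and the lever in the near-left slot at about (440,285). The crop confirms this. Next I'll fit the lever angles, check what is nearby, and work out the first move.

```bash
cat >> h.py <<'E'
from scipy.spatial.transform import Rotation as R
from scipy.optimize import minimize
G=np.array([538.5,29,0]); Y=15.83
M=R.from_euler('z',Y,degrees=True)
def delta(mx,my,z,yaw=Y+90):
    "tool-frame shift/turn from the present pose to a machine-frame target, tool down"
    s=ctrl.state(); Rt=R.from_euler('xyz',s["tool_rot"],degrees=True)
    p=G+M.apply([mx,my,0]); p[2]=z
    T=R.from_euler('xyz',[180,0,yaw],degrees=True)
    return np.round(Rt.inv().apply(p-s["eef_pos"]),1),np.round((Rt.inv()*T).as_rotvec(),3),np.round(M.inv().apply(s["eef_pos"]-G),1)
def lever(P):
    "fit (fa,lat) to cloud points of the handle (world)"
    q=M.inv().apply(P-G)-[0,0,8]
    def c(a):
        ax=np.array([np.tan(a[0]),-np.tan(a[1]),1]);ax/=np.linalg.norm(ax)
        x=np.array([1,0,0])-ax*ax[0];x/=np.linalg.norm(x);y=np.cross(ax,x)
        l=np.stack([q@x,q@y,q@ax-130],1); e=np.abs(l)-[15,15,30]
        d=np.linalg.norm(np.maximum(e,0),axis=1)+np.minimum(e.max(1),0)
        return np.minimum(np.abs(d),6).mean()
    g=[(f,l) for f in np.arange(-.3,.31,.1) for l in np.arange(-.3,.31,.1)]
    r=minimize(c,min(g,key=c),method="Nelder-Mead"); return r.x,r.fun
def handle_pts(W):
    w=W.reshape(-1,3); q=M.inv().apply(w-G)
    return w[(abs(q[:,0])<75)&(abs(q[:,1])<70)&(q[:,2]>105)&(q[:,2]<180)]
E
python3 - <<'E'
from h import *
for n in("top","side"):
    W=np.load(n+".npy"); P=handle_pts(W); print(n,len(P),lever(P))
    w=W.reshape(-1,3); q=M.inv().apply(w-G)
    for z in (110,180,250,350):
        k=(q[:,2]>z)&(abs(q[:,1])<200)&(q[:,0]>60)&(q[:,0]<400); print(z,k.sum(),q[k].min(0).round() if k.any() else 0)
    k=(w[:,2]>120)&(w[:,1]>100)&(w[:,1]<700)&(w[:,0]>250)
    print("left tall min x",np.nanmin(w[k],0).round() if k.any() else 0)
print(delta(-100,33,220))
E
```

```text
top 100 (array([-0.20307845, -0.26020299]), np.float64(1.2138427506725882))
110 8662 [ 209. -200.  110.]
180 7446 [ 215. -200.  180.]
250 5799 [ 220. -199.  250.]
350 2503 [ 227. -198.  350.]
left tall min x [493. 100. 120.]
side 161 (array([-0.23352864, -0.2608187 ]), np.float64(1.3597277170976219))
110 4595 [ 206. -199.  110.]
180 3246 [ 213. -198.  180.]
250 2059 [ 218. -198.  250.]
350 216 [ 225. -182.  350.]
left tall min x [494. 100. 120.]
(array([-414.4, -494.1,   11.3]), array([ 0.   , -0.   ,  1.066]), array([-223.5,  666. ,  231.3]))
```

```bash
python3 -m inch '[[-415,-494,0,0,0,1.066,0],[-415,-494,0,0,0,1.066,0],[-415,-494,0,0,0,1.066,0],[-415,-494,0,0,0,1.066,0],[-415,-494,0,0,0,1.066,0],[-415,-494,0,0,0,1.066,0],[-415,-494,0,0,0,1.066,0],[-415,-494,0,0,0,1.066,0],[-415,-494,0,0,0,1.066,0],[-415,-494,0,0,0,1.066,0],[-415,-494,0,0,0,1.066,0],[-415,-494,0,0,0,1.066,0]]'; python3 -c "
from h import *
print(delta(-100,33,220),ctrl.state()['joint_positions'].round())"
```

```text
clock: 1.7
eef_pos: [368.7, 161.1, 231.7]
tool_rot: [179.9, -0.0, 105.8]
contact_force: [1.3, 1.2, 0.3]
finger_gap: -0.001
grasp_force: 0.0
(array([-140.4,   27.4,   11.7]), array([ 0.001, -0.   ,  0.   ]), array([-127.4,  173.4,  231.7])) [ 23.  -0. 119.   0.  61.   8.]
```

```bash
python3 -m inch '[[-140,27,0,0,0,0,0],[-140,27,0,0,0,0,0],[-140,27,0,0,0,0,0],[-140,27,0,0,0,0,0],[-140,27,0,0,0,0,0],[-140,27,40,0,0,0,0],[-140,27,70,0,0,0,0],[-140,27,97,0,0,0,0],[-140,27,97,0,0,0,0],[-140,27,97,0,0,0,0],[-140,27,97,0,0,0,0]]'
cat > see.py <<'E'
import sys
from h import *
def run(tag):
    ims=[]
    for n in("top","side"):
        p,d=look(n); W=cloud(n,d); r=ctrl.masks_of("handle",n)
        P=handle_pts(W); print(n,len(P),"allpts",lever(P)[0].round(3))
        if r:
            k=r[0]["mask"]&~np.isnan(W[...,0]); m=W[k]; m=m[m[:,2]>105]
            print("  mask",round(r[0]["confidence"],2),len(m), lever(m)[0].round(3) if len(m)>15 else "")
        c=p[130:240,200:350] if n=="top" else p[130:260,190:340]
        ims.append(cv2.resize(c[...,::-1],(400,int(400*c.shape[0]/150)),interpolation=cv2.INTER_CUBIC)[:290])
    cv2.imwrite(f"pics/{tag}.png",np.hstack(ims)); print(delta(0,0,120))
run(sys.argv[1])
E
python3 see.py a1
```

```text
clock: 2.62
eef_pos: [433.0, 36.0, 135.5]
tool_rot: [179.9, 0.0, 105.8]
contact_force: [-0.8, 0.6, 0.2]
finger_gap: -0.002
grasp_force: 0.0
top 6 allpts [-0.209 -0.146]
side 158 allpts [-0.234 -0.26 ]
  mask 0.59 133 [-0.237 -0.26 ]
(array([-35.2,  99.3,  16. ]), array([ 0.003,  0.001, -0.   ]), array([-99.3,  35.2, 135.7]))
```

View pics/a1.png

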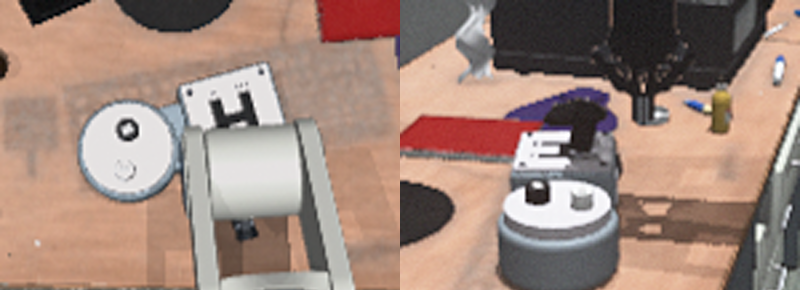

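The top view shows the arm now hiding the handle. The side view shows the closed tips at (643,110), clear on the near side of the handle at (575,125). The side fit keeps working, so I'll start the forward push.

```bash
python3 -m inch '[[-2,8,0,0,0,0,0],[-2,16,0,0,0,0,0],[-2,22,0,0,0,0,0],[-2,27,0,0,0,0,0],[-2,32,0,0,0,0,0],[-2,37,0,0,0,0,0],[-2,41,0,0,0,0,0],[-2,45,0,0,0,0,0],[-2,49,0,0,0,0,0],[-2,53,0,0,0,0,0],[-2,56,0,0,0,0,0],[-2,56,0,0,0,0,0]]'; python3 see.py a2
```

```text
clock: 3.82
eef_pos: [487.4, 49.1, 134.3]
tool_rot: [180.0, 0.0, 105.8]
contact_force: [-2.7, -0.2, -0.2]
finger_gap: 0.003
grasp_force: 0.9
top 0 allpts [-0.3 -0.3]
side 280 allpts [-0.128 -0.257]
  mask 0.64 0 
(array([-33.2,  44.3,  14.3]), array([ 0.,  0., -0.]), array([-44.3,  33.2, 134.3]))h.py:28: RuntimeWarning: Mean of empty slice.
  return np.minimum(np.abs(d),6).mean()
  ret = ret.dtype.type(ret / rcount)
```

```bash
cat > see.py <<'E'
import sys
from h import *
s=ctrl.state(); t=M.inv().apply(s["eef_pos"]-G)
hx=float(sys.argv[2]); hy=float(sys.argv[3])
for n in("side","top"):
    p,d=look(n); W=cloud(n,d); P=handle_pts(W); q=M.inv().apply(P-G)
    fing=(abs(q[:,0]-t[0])<hx)&(abs(q[:,1]-t[1])<hy)
    P=P[~fing]; q=q[~fing]
    if len(P)>20: print(n,len(P),lever(P)[0].round(3),lever(P)[1].round(2),"med",np.median(q,0).round(),np.percentile(q,[3,97],0).round().tolist())
    c=p[130:240,200:350] if n=="top" else p[130:240,190:340]
    cv2.imwrite(f"pics/{sys.argv[1]}_{n}.png",cv2.resize(c[...,::-1],(600,440),interpolation=cv2.INTER_CUBIC))
print("tool machine",t.round(1),"F",M.inv().apply(s["contact_force"]).round(1))
E
python3 see.py a2 11 20; python3 -m inch '[[0,3,0,0,0,0,0],[0,6,0,0,0,0,0],[0,9,0,0,0,0,0],[0,11,0,0,0,0,0],[0,11,0,0,0,0,0]]'; python3 see.py a3 11 20
```

```text
side 201 [-0.121 -0.259] 2.02 med [-18.  46. 146.] [[-59.0, 33.0, 109.0], [-0.0, 54.0, 178.0]]
tool machine [-44.3  33.2 134.3] F [ 0.2  0.4 -0.1]
clock: 4.53
eef_pos: [497.9, 52.1, 134.4]
tool_rot: [180.0, 0.0, 105.8]
contact_force: [-1.5, -0.4, 1.0]
finger_gap: 0.0
grasp_force: 0.9
side 201 [ 0.    -0.258] 2.58 med [ -8.  46. 146.] [[-50.0, 33.0, 108.0], [8.0, 55.0, 179.0]]
tool machine [-32.7  33.2 134.4] F [-1.5 -0.   1. ]
```

View pics/a3_side.png

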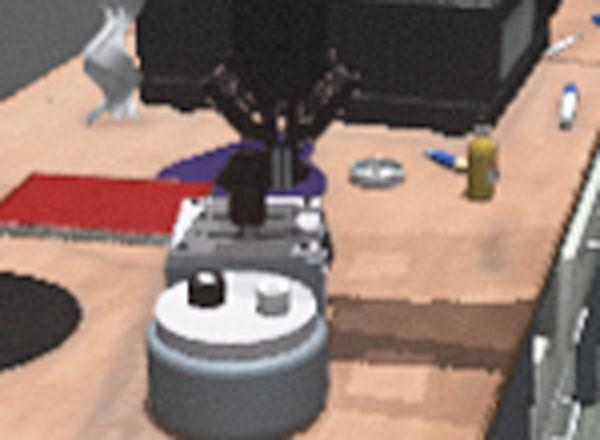

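The side view shows the tips at (283,170) touching the handle at (247,190), which is nearly upright. I'll exclude the finger and knuckle points more strictly from the fit.

```bash
cat > see.py <<'E'
import sys
from h import *
# usage: tag xmin xmax ymin ymax  (machine-frame box of points to use)
s=ctrl.state(); t=M.inv().apply(s["eef_pos"]-G)
a=[float(v) for v in sys.argv[2:6]]
for n in("side","top"):
    p,d=look(n); W=cloud(n,d); P=handle_pts(W); q=M.inv().apply(P-G)
    k=(q[:,0]>a[0])&(q[:,0]<a[1])&(q[:,1]>a[2])&(q[:,1]<a[3])&(q[:,2]<172)
    P=P[k]; q=q[k]
    if len(P)>15:
        print(n,len(P),lever(P)[0].round(3),lever(P)[1].round(2))
        for z in (115,130,145,160):
            b=q[abs(q[:,2]-z)<8]
            if len(b)>3: print("  z",z,"x",np.percentile(b[:,0],[3,97]).round(),"y",np.percentile(b[:,1],[3,97]).round())
    c=p[130:240,200:350] if n=="top" else p[130:240,190:340]
    cv2.imwrite(f"pics/{sys.argv[1]}_{n}.png",cv2.resize(c[...,::-1],(600,440),interpolation=cv2.INTER_CUBIC))
print("tool machine",t.round(1),"F",M.inv().apply(s["contact_force"]).round(1))
E
python3 see.py a3 -24 60 0 70; python3 -m inch '[[0,2,0,0,0,0,0],[0,4,0,0,0,0,0],[0,6,0,0,0,0,0],[0,6,0,0,0,0,0]]'; python3 see.py a4 -19 60 0 70
```

```text
side 180 [ 0.    -0.259] 2.12
  z 115 x [-19.   7.] y [37. 47.]
  z 130 x [-20.   9.] y [40. 50.]
  z 145 x [-23.   9.] y [41. 55.]
  z 160 x [-24.   8.] y [28. 56.]
tool machine [-33.1  33.3 134.3] F [-0.8  1.1  1.2]
clock: 5.07
eef_pos: [503.5, 53.6, 134.3]
tool_rot: [180.0, 0.0, 105.8]
contact_force: [-1.8, -0.7, 2.0]
finger_gap: 0.001
grasp_force: 0.9
side 181 [ 0.    -0.258] 1.49
  z 115 x [-16.  14.] y [35. 48.]
  z 130 x [-16.  12.] y [28. 51.]
  z 145 x [-17.  11.] y [42. 55.]
  z 160 x [-17.  12.] y [28. 55.]
tool machine [-27.   33.2 134.3] F [-1.9 -0.2  2. ]
```

```bash
python3 -m inch '[[0,1,0,0,0,0,0],[0,2.5,0,0,0,0,0],[0,2.5,0,0,0,0,0],[0,-10,0,0,0,0,0],[0,-30,-5,0,0,0,0],[0,-35,-10,0,0,0,0],[30,-35,-10,0,0,0,0],[60,-35,-10,0,0,0,0],[62,-35,-10,0,0,0,0],[62,-35,-10,0,0,0,0]]'; python3 see.py a5 -60 60 0 70
```

```text
clock: 6.0
eef_pos: [453.0, 104.9, 144.8]
tool_rot: [179.9, 0.0, 105.9]
contact_force: [-0.4, -0.1, -1.6]
finger_gap: 0.001
grasp_force: 0.0
side 170 [ 0.    -0.258] 1.41
  z 115 x [-13.  13.] y [40. 47.]
  z 130 x [-13.  15.] y [41. 51.]
  z 145 x [-14.  15.] y [38. 55.]
  z 160 x [-11.  14.] y [30. 56.]
tool machine [-61.5  96.3 144.8] F [-0.4  0.  -1.6]
```

```bash
python3 -m inch '[[0,30,0,0,0,0,0],[0,61,0,0,0,0,0],[0,61,0,0,0,0,0],[-12,61,0,0,0,0,0],[-20,61,0,0,0,0,0],[-26,61,0,0,0,0,0],[-30,61,0,0,0,0,0],[-34,61,0,0,0,0,0],[-38,61,0,0,0,0,0],[-42,61,0,0,0,0,0],[-45,61,0,0,0,0,0],[-45,61,0,0,0,0,0]]'; python3 see.py a6 -60 60 -70 35
```

```text
clock: 7.1
eef_pos: [523.6, 76.6, 144.4]
tool_rot: [180.0, 0.0, 105.8]
contact_force: [-0.5, 1.5, 1.2]
finger_gap: -0.005
grasp_force: 1.1
side 61 [ 0.    -0.154] 1.31
  z 115 x [-13.  14.] y [26. 35.]
  z 130 x [-13.  14.] y [29. 35.]
  z 145 x [-10.  16.] y [31. 35.]
tool machine [ -1.3  49.9 144.4] F [-0.   1.6  1.2]
```

```bash
python3 -c "
import cv2,numpy as np
cv2.imwrite('pics/a6.png',np.vstack([cv2.imread('pics/a6_side.png')[:300],cv2.imread('pics/a6_top.png')[:300]]))"
```

```text
(no output)
```

View pics/a6.png

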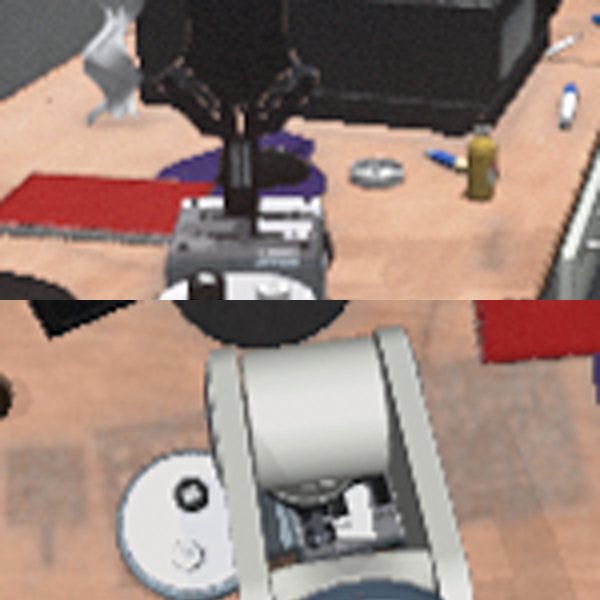

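The side view shows the finger at (240,165) against the handle's left face, and the lever is moving across (lat about -0.15). Contact is light, so I'll carry on.

```bash
python3 -m inch '[[-4,1,0,0,0,0,0],[-8,1,0,0,0,0,0],[-12,1,0,0,0,0,0],[-16,1,0,0,0,0,0],[-20,1,0,0,0,0,0],[-24,1,0,0,0,0,0],[-28,1,0,0,0,0,0],[-32,1,0,0,0,0,0],[-36,1,0,0,0,0,0],[-40,1,0,0,0,0,0],[-44,1,0,0,0,0,0],[-44,1,0,0,0,0,0]]'; python3 see.py a7 -60 60 -70 -8
```

```text
clock: 8.2
eef_pos: [536.7, 34.1, 144.3]
tool_rot: [180.0, 0.0, 105.8]
contact_force: [0.1, 1.4, 1.4]
finger_gap: -0.0
grasp_force: 0.8
tool machine [ -0.4   5.5 144.3] F [0.5 1.3 1.4]
```

```bash
python3 -m inch '[[-4,0,0,0,0,0,0],[-8,0,0,0,0,0,0],[-11,0,0,0,0,0,0],[-13,0,0,0,0,0,0],[-13,0,0,0,0,0,0]]'; python3 see.py a8 -60 60 -70 -8
```

```text
clock: 8.72
eef_pos: [539.9, 21.9, 144.1]
tool_rot: [-180.0, 0.0, 105.8]
contact_force: [-0.5, 2.6, -1.5]
finger_gap: -0.002
grasp_force: 0.7
side 86 [0. 0.] 2.41
  z 115 x [-13.  14.] y [-15.  -8.]
  z 130 x [-13.  14.] y [-18.  -9.]
  z 145 x [-13.  14.] y [-23. -11.]
tool machine [ -0.6  -7.2 144.1] F [ 0.3  2.6 -1.5]
```

```bash
python3 -m inch '[[15,0,0,0,0,0,0],[38,0,0,0,0,0,0],[50,-20,0,0,0,0,0],[50,-60,0,0,0,0,0],[50,-75,0,0,0,0,0],[50,-75,0,0,0,0,0]]'; python3 see.py a9 -40 60 -70 20
```

```text
clock: 9.32
eef_pos: [450.3, 49.4, 143.9]
tool_rot: [-179.8, 0.0, 105.9]
contact_force: [0.7, 0.5, 0.4]
finger_gap: -0.001
grasp_force: 0.0
side 160 [0.    0.225] 1.72
  z 115 x [-13.  14.] y [-14.  -6.]
  z 130 x [-13.  14.] y [-19.  -9.]
  z 145 x [-13.  14.] y [-27. -12.]
  z 160 x [-12.  14.] y [-34. -13.]
top 40 [0.    0.216] 1.93
  z 160 x [ 5. 18.] y [-47. -19.]
tool machine [-79.3  43.7 143.9] F [0.8 0.3 0.4]
```

```bash
python3 -m inch '[[0,40,0,0,0,0,0],[0,78,0,0,0,0,0],[-20,79,0,0,0,0,0],[-40,79,0,0,0,0,0],[-47,79,0,0,0,0,0],[-51,79,0,0,0,0,0],[-53,79,0,0,0,0,0],[-55,79,0,0,0,0,0],[-55,79,0,0,0,0,0]]'; python3 see.py b1 -60 60 -70 -12;  python3 -m inch '[[15,0,0,0,0,0,0],[38,0,0,0,0,0,0],[50,-20,0,0,0,0,0],[50,-60,0,0,0,0,0],[50,-75,0,0,0,0,0],[50,-75,0,0,0,0,0]]'; python3 see.py b2 -40 60 -70 20
```

```text
clock: 10.17
eef_pos: [545.2, 19.0, 144.4]
tool_rot: [180.0, -0.0, 105.8]
contact_force: [0.7, 0.3, 0.9]
finger_gap: -0.002
grasp_force: 0.7
side 84 [0. 0.] 2.55
  z 115 x [-13.  14.] y [-17. -12.]
  z 130 x [-13.  14.] y [-23. -13.]
  z 145 x [-13.  14.] y [-30. -16.]
tool machine [  3.7 -11.5 144.4] F [0.7 0.1 0.9]
clock: 10.77
eef_pos: [455.0, 46.0, 143.8]
tool_rot: [-179.8, -0.0, 105.9]
contact_force: [0.6, -0.0, 0.5]
finger_gap: 0.001
grasp_force: 0.0
side 156 [0. 0.] 3.89
  z 115 x [-13.  14.] y [-19. -10.]
  z 130 x [-13.  14.] y [-22. -12.]
  z 145 x [-13.  14.] y [-27. -16.]
  z 160 x [-13.  14.] y [-34. -20.]
top 21 [0.166 0.226] 1.78
  z 160 x [11. 19.] y [-49. -25.]
tool machine [-75.7  39.1 143.8] F [ 0.6 -0.2  0.5]
```

```bash
python3 -m inch '[[-35,0,0,0,0,0,0],[-72,0,0,0,0,0,0],[-72,0,9,0,0,0,0],[-72,25,9,0,0,0,0],[-72,38,9,0,0,0,0],[-72,45,9,0,0,0,0],[-72,50,9,0,0,0,0],[-72,55,9,0,0,0,0],[-72,60,9,0,0,0,0],[-72,65,9,0,0,0,0],[-72,70,9,0,0,0,0],[-72,70,9,0,0,0,0]]'; python3 see.py b3 5 70 -70 20
```

```text
clock: 11.87
eef_pos: [547.0, -3.5, 135.2]
tool_rot: [180.0, -0.0, 105.8]
contact_force: [-1.5, 0.6, -0.3]
finger_gap: 0.003
grasp_force: 0.6
side 167 [0.177 0.262] 1.95
  z 115 x [ 7. 31.] y [-18. -10.]
  z 130 x [ 8. 35.] y [-31. -13.]
  z 145 x [ 7. 38.] y [-28. -15.]
  z 160 x [ 6. 40.] y [-42. -19.]
tool machine [ -0.7 -33.6 135.2] F [-1.3  1.  -0.3]
```

View pics/b3_side.png

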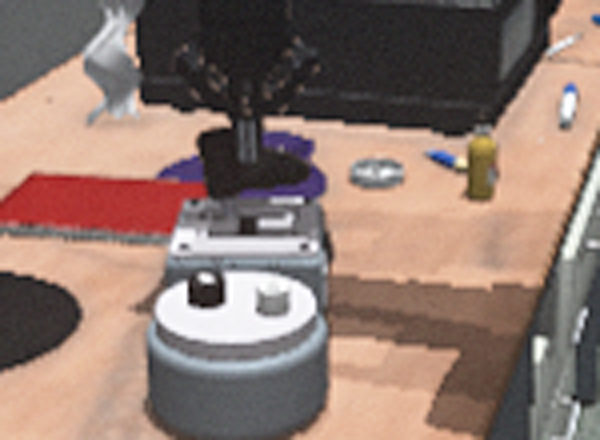

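The lever at (222,160) is now in the far right slot (fa about 0.18), with the finger at (248,145) behind it. I'll keep pushing and slow down toward the stop.

```bash
python3 -m inch '[[0,3,0,0,0,0,0],[0,6,0,0,0,0,0],[0,9,0,0,0,0,0],[0,11,0,0,0,0,0],[0,11,0,0,0,0,0],[0,11,0,0,0,0,0]]'; python3 -m inch '[[0,1,0,0,0,0,0],[0,1.5,0,0,0,0,0],[0,1.5,0,0,0,0,0]]';python3 see.py b4 12 75 -70 20
```

```text
clock: 12.47
eef_pos: [557.4, -0.7, 135.4]
tool_rot: [180.0, 0.0, 105.8]
contact_force: [-0.9, -0.4, -1.1]
finger_gap: 0.003
grasp_force: 0.5
clock: 12.72
eef_pos: [558.4, -0.4, 135.3]
tool_rot: [180.0, -0.0, 105.8]
contact_force: [-1.8, 0.0, 0.5]
finger_gap: -0.0
grasp_force: 0.9
side 187 [0.263 0.261] 2.18
  z 115 x [13. 42.] y [-29.  -9.]
  z 130 x [16. 45.] y [-38. -13.]
  z 145 x [14. 51.] y [-27. -17.]
  z 160 x [13. 48.] y [-36. -20.]
tool machine [ 11.1 -33.7 135.3] F [-1.7  0.5  0.5]
```

Creeping until the stop is felt.

```bash
python3 -m inch '[[0,1,0,0,0,0,0],[0,2,0,0,0,0,0],[0,2,0,0,0,0,0]]'; python3 -m inch '[[0,1,0,0,0,0,0],[0,1,0,0,0,0,0],[0,1,0,0,0,0,0]]'; python3 -c "
from h import *
print(delta(0,0,120)[2])"
```

```text
clock: 13.07
eef_pos: [560.5, 0.1, 135.3]
tool_rot: [180.0, 0.0, 105.8]
contact_force: [-3.3, -1.0, -0.7]
finger_gap: -0.002
grasp_force: 0.9
clock: 13.32
eef_pos: [561.3, 0.4, 135.3]
tool_rot: [180.0, 0.0, 105.8]
contact_force: [-1.6, -0.1, -0.8]
finger_gap: 0.001
grasp_force: 0.9
[ 14.2 -33.7 135.3]
```

```bash
for i in 1 2; do python3 -m inch '[[0,0.7,0,0,0,0,0],[0,0.7,0,0,0,0,0],[0,0.7,0,0,0,0,0]]' | egrep 'eef|contact'; done; python3 see.py b5 16 75 -70 20
```

```text
eef_pos: [561.8, 0.6, 135.2]
contact_force: [-2.1, -0.6, -0.3]
eef_pos: [562.4, 0.7, 135.2]
contact_force: [-2.6, -0.2, -0.7]
side 180 [0.277 0.265] 2.1
  z 115 x [18. 45.] y [-20. -11.]
  z 130 x [18. 49.] y [-36. -14.]
  z 145 x [17. 55.] y [-31. -17.]
  z 160 x [16. 51.] y [-31. -20.]
tool machine [ 15.2 -33.7 135.2] F [-2.6  0.6 -0.7]
```

```bash
python3 -m inch '[[0,0.5,0,0,0,0,0],[0,1,0,0,0,0,0],[0,1,0,0,0,0,0]]' | egrep 'eef|contact';python3 -m inch '[[0,0.5,0,0,0,0,0],[0,1,0,0,0,0,0],[0,1,0,0,0,0,0]]' | egrep 'eef|contact'
```

```text
eef_pos: [563.3, 1.0, 135.1]
contact_force: [-4.1, -2.1, -1.3]
eef_pos: [564.1, 1.2, 135.0]
contact_force: [-5.8, -1.9, -1.5]
```

```bash
python3 -m inch '[[0,0.4,0,0,0,0,0],[0,0.8,0,0,0,0,0],[0,0.8,0,0,0,0,0]]' | egrep 'eef|contact'
```

```text
eef_pos: [564.5, 1.4, 134.9]
contact_force: [-6.2, -1.0, -1.0]
```

```bash
python3 -m inch '[[0,0.5,0,0,0,0,0],[0,1,0,0,0,0,0],[0,1,0,0,0,0,0]]' | egrep 'eef|contact'; python3 -m inch '[[0,-10,0,0,0,0,0],[0,-40,0,0,0,0,0],[0,-80,0,0,0,0,0],[0,-100,-40,0,0,0,0],[0,-100,-80,0,0,0,0],[0,-100,-80,0,0,0,0],[0,-100,-80,0,0,0,0]]'; python3 see.py b6 -20 75 -70 20
```

```text
eef_pos: [565.2, 1.7, 134.8]
contact_force: [-7.1, -1.9, -0.7]
clock: 15.5
eef_pos: [472.6, -25.7, 218.7]
tool_rot: [179.5, 0.2, 105.8]
contact_force: [-0.4, 0.7, -0.5]
finger_gap: -0.0
grasp_force: 0.0
side 155 [0.292 0.265] 1.83
  z 115 x [15. 44.] y [-25. -10.]
  z 130 x [19. 48.] y [-35. -11.]
  z 145 x [24. 55.] y [-34. -17.]
  z 160 x [28. 55.] y [-37. -20.]
top 96 [0.32  0.266] 1.18
  z 115 x [19. 44.] y [-27. -13.]
  z 130 x [22. 51.] y [-27. -14.]
  z 145 x [27. 59.] y [-46. -19.]
  z 160 x [33. 57.] y [-43. -24.]
tool machine [-78.3 -34.7 218.7] F [-0.2  0.8 -0.5]
```

View pics/b6_side.png

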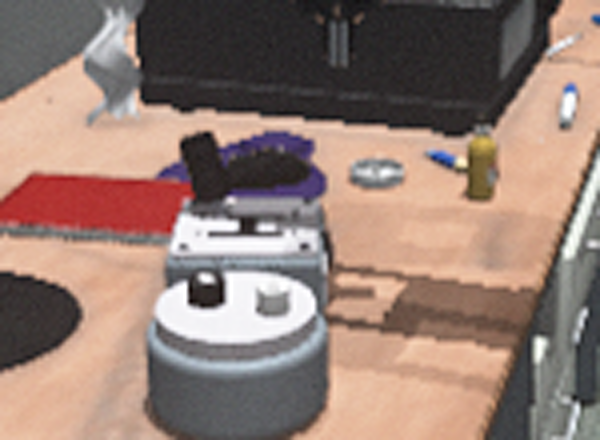

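View pics/b6_top.png

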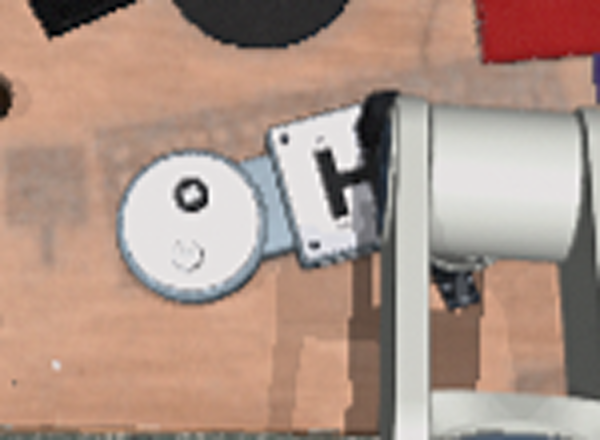

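The lever leans fully into the far right slot: (203,165) in the side view, (378,120) in the top view. The fits give fa 0.29 and 0.32, and contact force climbed to 7 N at the stop. The specimens are unmoved and the gripper is clear.

```bash
python3 -c "
from workcell import ctrl
print(ctrl.finish_job())"
```

```text
the job is handed in; nothing more can be done
None
```

The gear lever is in third: it was pushed through the cross slot and home to the far right stop, the camera shows it staying there with the gripper backed clear, and the job was handed in at about 15.5 s.

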